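# Tip a bench cart of rough stones into the sorting pan

## Robot

A 6-joint arm with a two-finger parallel gripper is mounted at the origin on the work surface. World frame = base frame: x ahead of the robot, y to its left, z up, the work surface at z = 0. Lengths are in mm, angles in degrees, forces in N, time in s.
With the tool pointing down it reaches from about 350 to 850 mm from the base axis. Payload 8.1 kg.
Tool frame: the origin (TCP) lies at the very end of the fingers, on their centre line; the grasp point (between the pads) lies r.tcp_to_grasp behind it (r.tcp_to_grasp is the distance from the TCP to the grasp point, in mm); z points along the fingers, y is the line along which they close (so a half turn about z gives the same grasp; the last joint's range is limited). The gripper opens to 85 mm and grips with 20 to 120 N. Pads are 22 mm wide; open, the fingers measure 114 mm over their backs; the gripper's body (76 mm by 85 mm) begins 54 mm behind the grasp point. The pads swing forward as they close: fully open they stand 13 mm farther back than shut.
Start: joints at [67.07, 7.471, 85.268, -0, 87.261, -4.893], TCP at [185.754, 570.527, 231.292] pointing down, gripper open.
Joint ranges: [-169.43, 169.43], [-51.17, 129.36], [1.28, 143.12], [-76.62, 256.62], [0, 156.53], [-152.29, 152.29]. Speed limits (degrees/s): [136.94, 136.94, 159.86, 180, 180, 180].

## Interface

Orientations are given as [roll, pitch, yaw] about the fixed x, y, z axes, in that order (R = Rz(yaw) Ry(pitch) Rx(roll)).
In Python, from bench import sense, viewer, order, r gives the robot as it stands.
- The arm moves only by the tool carry_out, never from a script. Its argument "increments" is one flat list of numbers, 7 for each row, row after row: the shift along the tool's x, y, z as a fraction of full scale, then the turn, a rotation vector about the tool's x, y, z as a fraction of full scale, then the opening, from -1 (shut) to 1 (fully open). A call has exactly 10 rows; each row is the pose to reach, as a shift and turn from the pose commanded when the call began, along the tool's axes at that moment, turning the shorter way round; what a row does not reach only later rows make up. Full scale, the value 1, is 400 mm for a shift and 2 pi rad for a turn. A row lasts 1/8 s, in which the tool goes at most 62.5 mm and 10.7 degrees, less where a joint would pass 70% of its speed; a pose out of reach is approached as far as the arm can. A call with a number of a shift or a turn outside -1 to 1 is refused whole. A call with a gripper value outside its range is refused whole. The fingers move at their own pace and stop on an object; "force" is the grip in N (left out, the last holds). Time passes only in rows, so rows that repeat a pose let the fingers close, or fill a call up. It gives the time, the measured TCP pose, the force, the opening and the grip force at its end, in the units of the state.
- sense(): the state, without advancing time (a new reading comes with each control period).
- viewer.snapshot(name): name is "scene" or "top" or "wrist"; returns the picture (480x640x3 uint8, red, green, blue); there is no depth.
- viewer.get_calibration(name): a dict with "fx", "fy", "cx", "cy" (pixels), "k1" (the pictures are not rectified: a ray, as slopes to the right and down, at radius r is drawn at 1 + k1 r^2 times it, then the intrinsics apply), "R" (3x3) and "t" (3): a world point X has camera coordinates R X + t. Camera axes: x right, y down, z forward; pixel columns grow to the right and rows downward; lengths in mm; the calibration is good to about 2 mm. A picture is of the moment at which its call begins: read the wrist's pose just before it. get_calibration takes no time and is no camera call; for the wrist camera it gives the pose at the moment of the call.
- order.hand_in(): hands the job in; it is judged then, once.
The state is a dict: "time": time; "joint_pos": joint angles; "qd": joint speeds; "joint_efforts": joint torques, N m; "tool_pos": TCP position; "tcp_rot": TCP orientation; "ft_force": force on the tool from outside, world axes, zero at the start; "wrist_torque": the same for the moment, N m; "finger_gap": finger opening in mm; "grip_force": force on a finger pad.
Only numpy, scipy, OpenCV 4.12 (cv2) and the standard library are available. Lean on these libraries where they do the work, as an engineer would, in place of code of your own. Each camera call takes 0.05 s, during which the arm holds its last target. There are 200 camera calls.

## Task

Roll the loaded tip cart up until both its wheels bear against the low sill of the sorting pan, then lift its handle so that it tips forward over its wheels and all four stones slide into the pan. Keep the wheels at the sill, then lower the cart gently, without letting it drop, until it stands on its rear skid again, and leave it there at the sill. Do not touch the stones, and leave the other things on the bench where they are.

Things in the scene. Friction and masses are not known exactly. Their poses are not given: they have to be found in the camera images.
- pan: Low steel sorting pan fixed to the bench, 220 mm deep (its x), 240 mm wide (its y). Origin: on the bench, middle of the outer face of its low sill, the edge facing the cart. x points from the sill into the pan, z up. Sill 16 mm high, 6 mm thick; the other three walls 50 mm high, 6 mm thick; floor 4 mm above the bench.
- cart: Loose two-wheeled steel tip cart, 0.5 to 0.9 kg empty, 250 mm long, 138 mm wide over its wheels. Origin: on the bench, straight under the middle of the axle; x points forward (to the pan, away from the handle), z up. At the rear it stands on a skid bar at x = -100 mm, which drags on the bench. It falls back onto it if let go while tipped.
- cart_lip (a point): Middle of the open front edge of the cart's tub, 45 mm ahead of the axle, 66 mm up. The 4 mm thick tub floor runs from here 165 mm back; side and rear walls rise to 110 mm (sides forward of the axle: 88 mm). Tipped over its wheels at the sill, the cart meets the pan floor with this lip at about 65 degrees and balances at about 73; 45 to 60 degrees is a safe tip.
- cart_bar (a point): Middle of the cart's handle: a round steel cross bar 14 mm thick, 110 mm long along the cart's y, between two slanting tubes that run forward from its ends. Centre 195 mm behind the axle, 92 mm above the bench, 58 mm above the axle; 70 mm of free space between it and the tub, nothing below it. 2.5 to 4.5 N lifts it. Axes as the cart's.
- axle_l (a point): Centre of the cart's left (+y) wheel, 62 mm from the cart's middle, 34 mm above the bench. The wheels are 68 mm across and turn freely. When a wheel bears against the pan's sill its centre is 29 mm before the sill's outer face.
- axle_r (a point): Centre of the cart's right (-y) wheel, 62 mm from the cart's middle, 34 mm above the bench. Pushed at its bar the cart rolls with 1.5 to 3.5 N; over some 6 N more, once against the sill, may make the wheels climb it. With the skid on the bench the cart turns sideways stiffly; with the skid lifted, easily.
- stone_a: Rough faceted stone, about 40 mm across and 26 mm high, 50 g, lying loose on the floor of the cart's tub. Origin: centre of its underside as it lies at the start. The stones slide off once the tub is tipped by some 25 to 45 degrees, some later than others; one may hang on the lip behind the rest.
- stone_b: Rough faceted stone, about 34 mm across and 24 mm high, 50 g, lying loose on the floor of the cart's tub. Origin: centre of its underside as it lies at the start. The stones slide off once the tub is tipped by some 25 to 45 degrees, some later than others; one may hang on the lip behind the rest.
- stone_c: Rough faceted stone, about 38 mm across and 20 mm high, 50 g, lying loose on the floor of the cart's tub. Origin: centre of its underside as it lies at the start. The stones slide off once the tub is tipped by some 25 to 45 degrees, some later than others; one may hang on the lip behind the rest.
- stone_d: Rough faceted stone, about 32 mm across and 22 mm high, 50 g, lying loose on the floor of the cart's tub. Origin: centre of its underside as it lies at the start. The stones slide off once the tub is tipped by some 25 to 45 degrees, some later than others; one may hang on the lip behind the rest.
- slab: Bystander, not to be disturbed: rough stone slab 100 x 70 x 42 mm. Origin: centre of its underside.
- disc_a: Bystander, not to be disturbed: white plastic polishing disc, 48 mm across, 10 mm high. Origin: centre of its underside.
- disc_b: Bystander, not to be disturbed: white plastic polishing disc, 48 mm across, 10 mm high. Origin: centre of its underside.
- jar: Bystander, not to be disturbed: amber glass jar 60 mm across, 75 mm high. Origin: centre of its underside.
- wrench: Bystander, not to be disturbed: steel wrench, 160 mm long, lying flat. Origin: centre of its underside. Its handle and head lie along its x.
- dish: Bystander, not to be disturbed: white ceramic bowl 80 mm across, 35 mm high. Origin: centre of its underside.
Mind the look-alikes: they are no part of the job. What is shaped like the stone_d but blue or purple is not meant.

How it is judged (in metres and radians):
On the way, in this order (a step that is already met when the one before it is completed fails the run):
1. both wheels are against the pan's sill (axle ends within 35 mm of its outer face; 29 mm is touching) (x of each of axle_l, axle_r in the frame of pan above -0.035 m), for 0.2 s.
2. the cart is tipped forward by more than 0.6 rad with its wheels still at the sill (angle between cart's own z axis and vertical above 0.6 rad and x of each of axle_l, axle_r in the frame of pan above -0.045 m), for 0.2 s.
At the end, for the whole second after the job is handed in: All four stones lie at rest inside the pan (between its walls, below 55 mm); the cart is at rest, upright within 0.06 rad on its wheels and rear skid, its axle within 60 mm of the sill's outer face (x of stone_a in the frame of pan between 0.004 and 0.218 m and y of stone_a in the frame of pan between -0.118 and 0.118 m and height (world z) of each of stone_a, stone_b, stone_c, stone_d below 0.055 m and linear speed of each of stone_a, stone_b, stone_c, stone_d below 0.03 m/s and x of stone_b in the frame of pan between 0.004 and 0.218 m and y of stone_b in the frame of pan between -0.118 and 0.118 m and x of stone_c in the frame of pan between 0.004 and 0.218 m and y of stone_c in the frame of pan between -0.118 and 0.118 m and x of stone_d in the frame of pan between 0.004 and 0.218 m and y of stone_d in the frame of pan between -0.118 and 0.118 m and angle between cart's own z axis and vertical below 0.06 rad and height (world z) of each of axle_l, axle_r below 0.04 m and linear speed of cart below 0.02 m/s and x of each of axle_l, axle_r in the frame of pan above -0.06 m); the robot touches nothing.
It fails at once if the cart swings faster than 3.5 rad/s (dropped or jerked) (angular speed of cart above 3.5 rad/s).
It fails at once if the robot touches a stone (contact force between any of the fingers, the arm and stone_a above 0.3 N or contact force between any of the fingers, the arm and stone_b above 0.3 N or contact force between any of the fingers, the arm and stone_c above 0.3 N or contact force between any of the fingers, the arm and stone_d above 0.3 N).
It fails at once if a bystander is moved by more than 20 mm (distance of any of slab, disc_a, disc_b, jar, wrench, dish from where it was at the start of the episode above 0.02 m).
It also fails if it takes over 61 s, if anything falls off the work surface, if the arm or the gripper's body presses on something with over 40 N, if the wrist force passes 120 N, or if a joint passes its speed limit or range.

## Working session

There is one attempt and no reset: what is moved stays moved. The work goes in short steps, Python scripts to look and compute and a tool call to move; the robot and the scene stay as the last step left them, time stands still between calls to the robot, and variables do not carry over. Pictures are saved under pics/ and viewed, at most 11 in all, crops included, and the job is handed in when it is done.

Besides the shell and the picture viewer there is one more tool, called after "Request:" by a JSON object that holds its "fn" and its "kwargs". carry_out: Moves the arm, as the interface text tells. Its arguments: {"type":"object","properties":{"increments":{"type":"array"},"force":{"type":"number"}},"required":["increments"]}

```bash
mkdir -p pics; python3 - <<'E'
from bench import sense, viewer, order, r
import cv2
for n in("scene","top"):
    cv2.imwrite(f"pics/{n}0.png",viewer.snapshot(n)[:,:,::-1]); c=viewer.get_calibration(n); print(n,c)
print(sense(), r.tcp_to_grasp)
E
```

```text
scene {'fx': 437.3880894747923, 'fy': 437.3880894747923, 'cx': 311.703571012056, 'cy': 241.97627855019067, 'k1': -0.09873713245827875, 'R': array([[-0.4057392 ,  0.91392744, -0.01059898],
       [ 0.59720369,  0.25631506, -0.76003312],
       [-0.69189844, -0.31470498, -0.64979791]]), 't': array([ 232.29722992, -296.66451254, 1110.21350308])}
top {'fx': 532.9223867240104, 'fy': 532.9223867240104, 'cx': 313.78739519678504, 'cy': 240.12409085513372, 'k1': -0.12141807120880192, 'R': array([[ 0.08353707, -0.99650152, -0.0025066 ],
       [-0.97558699, -0.0812706 , -0.20402235],
       [ 0.20310487,  0.01948883, -0.97896302]]), 't': array([-47.20131834, 586.88238879, 766.20411881])}
{'time': 0.1, 'joint_pos': array([ 6.70704995e+01,  7.51275216e+00,  8.53232799e+01,  1.35062654e-03,
        8.72610833e+01, -4.89325709e+00]), 'qd': array([ 0.01932166, -0.10197564, -0.2263469 ,  0.00682747,  0.04074937,
       -0.03899085]), 'joint_efforts': array([ 1.35439976e-03, -5.70945168e+01, -5.01943231e+01, -5.94953326e-05,
        7.99393456e-03, -4.03730860e-05]), 'tool_pos': array([185.55039325, 570.06861409, 230.32647477]), 'tcp_rot': array([-1.79903354e+02, -9.62795951e-03,  1.61963683e+02]), 'ft_force': array([ 0.33001602, -0.96039412, -0.6483099 ]), 'wrist_torque': array([-0.03848566,  0.04312147, -0.00032182]), 'grip_force': 0.0, 'finger_gap': 85.41975443520239} 18.700000000000003
```

View pics/top0.png

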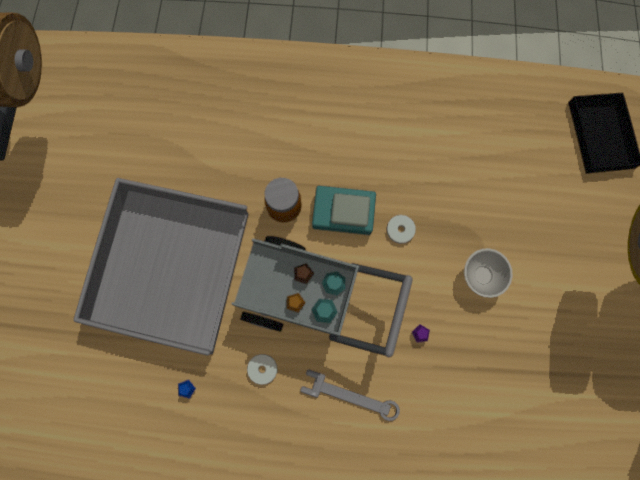

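View pics/scene0.png

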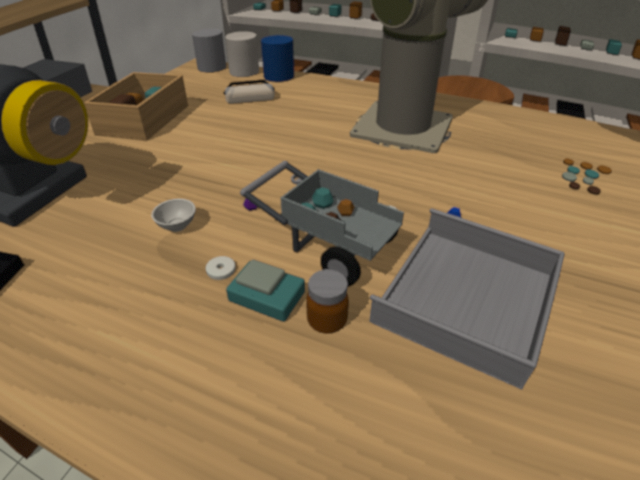

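The top view shows the pan (sill from about (246,208) to (212,352)) and the grey cart with its bar from (408,278) to (390,353). The real stones are in the tub: teal (334,282) and (324,310), brown (303,272), orange (295,302). The lookalikes are blue (186,389) and purple (421,333) on the bench, and I will leave them alone. There is only one cart and one bar. I'll check with one close crop.

```bash
python3 - <<'E'
import cv2
im=cv2.imread("pics/top0.png")[190:365,200:430]
cv2.imwrite("pics/c1.png",cv2.resize(im,None,fx=3.4,fy=3.4,interpolation=cv2.INTER_CUBIC))
im=cv2.imread("pics/scene0.png")[150:300,230:460]
cv2.imwrite("pics/c2.png",cv2.resize(im,None,fx=3.4,fy=3.4,interpolation=cv2.INTER_CUBIC))
E
```

```text
(no output)
```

View pics/c1.png

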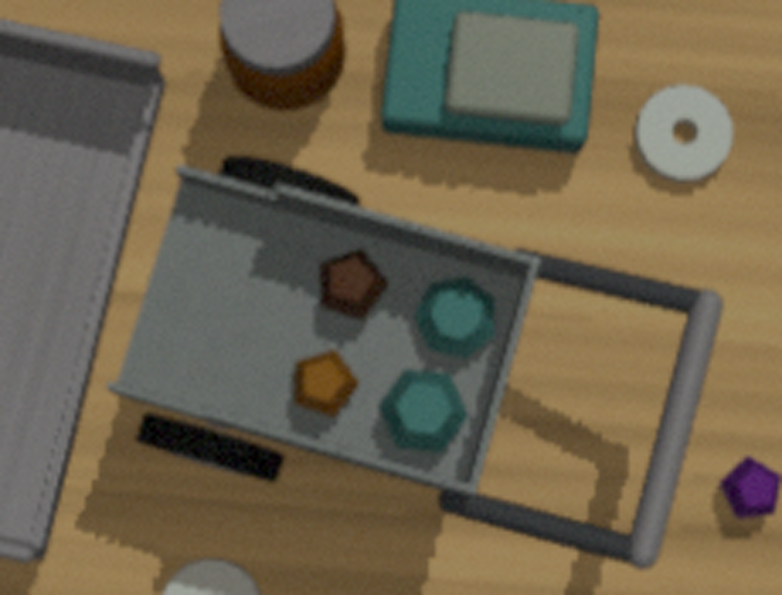

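View pics/c2.png

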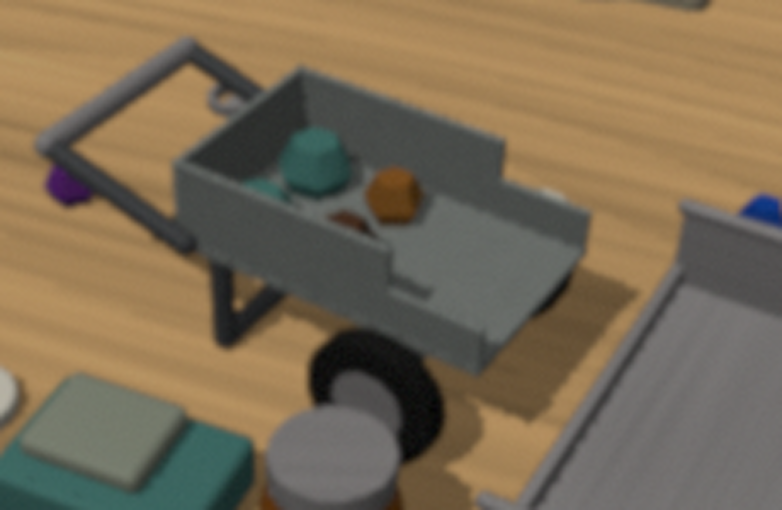

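The crops confirm one cart, its bar with ends at crop (708,295) and (645,555), the four stones in the tub, and the jar close to the right wheel's path.

```bash
cat > h.py <<'E'
import numpy as np, cv2
from bench import sense, viewer, order, r
def ray(n,uv,c=None):
    c=c or viewer.get_calibration(n)
    k=np.array([[c['fx'],0,c['cx']],[0,c['fy'],c['cy']],[0,0,1.]])
    p=cv2.undistortPoints(np.array([[uv]],float),k,np.array([c['k1'],0,0,0.]))[0,0]
    return -c['R'].T@c['t'], c['R'].T@np.array([p[0],p[1],1])
def onz(n,uv,z,c=None):
    o,d=ray(n,uv,c); return o+d*(z-o[2])/d[2]
T=lambda x,y:(200+(x+.5)/3.4-.5,190+(y+.5)/3.4-.5)
S=lambda x,y:(230+(x+.5)/3.4-.5,150+(y+.5)/3.4-.5)
E
python3 - <<'E'
from h import *
P={'bar_r':('top',T(708,297),92),'bar_l':('top',T(645,553),92),'bar_r_s':('scene',S(45,145),92),'bar_l_s':('scene',S(190,45),92),
'rear_r':('top',T(536,260),110),'rear_l':('top',T(472,489),110),'rear_r_s':('scene',S(180,163),110),'rear_l_s':('scene',S(301,70),110),
'lip_r':('top',T(180,170),88),'lip_r_s':('scene',S(487,335),88),'lip_l_s':('scene',S(589,214),88),
'sill_a':('top',T(156,100),16),'sill_b':('top',T(47,540),16),'sc50_a':('top',T(160,55),50),'sc50_b':('top',T(40,555),50),
'jar':('top',T(279,17),75),'jar_s':('scene',(328,286),75)}
for k,(n,uv,z) in P.items(): P[k]=onz(n,uv,z); print(k,P[k].round(1))
s=P['sill_a']-P['sill_b']; s/=np.linalg.norm(s); f=np.array([-s[1],s[0],0]); print('pan head',np.degrees(np.arctan2(f[1],f[0])))
for a,b in(('bar_r','bar_l'),('bar_r_s','bar_l_s'),('rear_r','rear_l'),('rear_r_s','rear_l_s'),('lip_r_s','lip_l_s'),('sc50_a','sc50_b')):
    d=P[a]-P[b]; print(a,np.degrees(np.arctan2(d[0],-d[1])),np.linalg.norm(d))
o=P['sill_b']
for k in P: d=P[k]-o; print(k,'x',(d@f).round(1),'s',(d@s).round(1))
E
```

```text
bar_r [ 538.4 -141.8   92. ]
bar_l [ 427.  -120.9   92. ]
bar_r_s [ 535.9 -140.3   92. ]
bar_l_s [ 422.8 -117.7   92. ]
rear_r [545.5 -64.9 110. ]
rear_l [447.4 -45.1 110. ]
rear_r_s [546.8 -59.7 110. ]
rear_l_s [450.5 -40.9 110. ]
lip_r [576.2  92.9  88. ]
lip_r_s [580.7  99.7  88. ]
lip_l_s [481.3 117.1  88. ]
sill_a [624.1 118.2  16. ]
sill_b [410.  146.5  16. ]
sc50_a [637.8 113.5  50. ]
sc50_b [403.5 142.5  50. ]
jar [653.5  57.2  75. ]
jar_s [662.7  64.7  75. ]
pan head 82.46808035805027
bar_r 79.38042345724632 113.31115780931508
bar_r_s 78.68599423180626 115.34919754242307
rear_r 78.57455783338632 100.1256167426434
rear_r_s 78.93219638738843 98.07061078953654
lip_r_s 80.08421244656671 100.94514217115305
sc50_a 82.93411840453054 236.07507001182162
bar_r x -269.0 s 165.1
bar_l x -262.9 s 51.9
bar_r_s x -267.8 s 162.4
bar_l_s x -260.2 s 47.3
rear_r x -191.8 s 162.1
rear_l x -185.0 s 62.2
rear_r_s x -186.5 s 162.6
rear_l_s x -180.5 s 64.8
lip_r x -31.4 s 171.8
lip_r_s x -24.0 s 175.4
lip_l_s x -19.8 s 74.5
sill_a x 0.0 s 216.0
sill_b x 0.0 s 0.0
sc50_a x -2.9 s 230.2
sc50_b x -4.8 s -5.9
jar x -56.6 s 253.1
jar_s x -48.0 s 261.3
```

```bash
cat > plan.py <<'E'
import numpy as np, json, os
from scipy.spatial.transform import Rotation as R
F='cmd.json'
def load():
    if not os.path.exists(F): return np.array([185.754,570.527,231.292]),R.from_euler('xyz',[180,0,161.963],degrees=True)
    d=json.load(open(F)); return np.array(d['p']),R.from_quat(d['q'])
def pose(grasp,head,tilt,off=0):
    "grasp point world, heading of tool y (deg), forward tilt of tool (deg), back-off along tool z -> TCP pose"
    q=R.from_euler('xyz',[180,0,head+90],degrees=True)*R.from_rotvec([np.radians(tilt),0,0])
    return np.array(grasp)+q.apply([0,0,18.7-off]),q
def emit(rows,save=True):
    "rows: list of (p,q,grip); prints 7 numbers a row, keeps the last as commanded"
    p0,q0=load()
    while len(rows)<10: rows.append(rows[-1])
    for p,q,g in rows:
        v=np.r_[q0.inv().apply(p-p0)/400,(q0.inv()*q).as_rotvec()/(2*np.pi)].round(3)
        print(','.join(f'{a:g}' for a in v+0.)+f',{g:g},')
    if save: json.dump(dict(p=(p0+q0.apply(v[:3]*400)).tolist(),q=(q0*R.from_rotvec(v[3:]*2*np.pi)).as_quat().tolist()),open(F,'w'))
E
python3 - <<'E'
from plan import *
p,q=pose([482,-130.5,92],79.2,-25,120)
p0,q0=load()
m=np.array([350,220,250.]); emit([(m,R.from_euler('xyz',[180,0,165],degrees=True),1)])
emit([((p+m)/2+[20,0,20],pose([0]*3,79.2,-10)[1],1)]*3+[(p,q,1)]); print(p)
E
```

```text
-0.662,-0.706,-0.047,0,0,-0.008,1,
-0.662,-0.706,-0.047,0,0,-0.008,1,
-0.662,-0.706,-0.047,0,0,-0.008,1,
-0.662,-0.706,-0.047,0,0,-0.008,1,
-0.662,-0.706,-0.047,0,0,-0.008,1,
-0.662,-0.706,-0.047,0,0,-0.008,1,
-0.662,-0.706,-0.047,0,0,-0.008,1,
-0.662,-0.706,-0.047,0,0,-0.008,1,
-0.662,-0.706,-0.047,0,0,-0.008,1,
-0.662,-0.706,-0.047,0,0,-0.008,1,
-0.326,-0.42,0.033,-0.028,0.001,-0.012,1,
-0.326,-0.42,0.033,-0.028,0.001,-0.012,1,
-0.326,-0.42,0.033,-0.028,0.001,-0.012,1,
-0.556,-0.866,0.166,-0.069,0.003,-0.012,1,
-0.556,-0.866,0.166,-0.069,0.003,-0.012,1,
-0.556,-0.866,0.166,-0.069,0.003,-0.012,1,
-0.556,-0.866,0.166,-0.069,0.003,-0.012,1,
-0.556,-0.866,0.166,-0.069,0.003,-0.012,1,
-0.556,-0.866,0.166,-0.069,0.003,-0.012,1,
-0.556,-0.866,0.166,-0.069,0.003,-0.012,1,
[ 473.97797546 -172.55292533  183.80897883]
```

Request:
{"fn": "carry_out", "kwargs": {"increments": [-0.662, -0.706, -0.047, 0, 0, -0.008, 1, -0.662, -0.706, -0.047, 0, 0, -0.008, 1, -0.662, -0.706, -0.047, 0, 0, -0.008, 1, -0.662, -0.706, -0.047, 0, 0, -0.008, 1, -0.662, -0.706, -0.047, 0, 0, -0.008, 1, -0.662, -0.706, -0.047, 0, 0, -0.008, 1, -0.662, -0.706, -0.047, 0, 0, -0.008, 1, -0.662, -0.706, -0.047, 0, 0, -0.008, 1, -0.662, -0.706, -0.047, 0, 0, -0.008, 1, -0.662, -0.706, -0.047, 0, 0, -0.008, 1]}}

```text
time: 1.35
tool_pos: [349.5, 221.1, 249.9]
tcp_rot: [-180.0, -0.0, 165.0]
ft_force: [-0.1, 0.1, -0.9]
finger_gap: 85.3
grip_force: 0.0
```

Request:
{"fn": "carry_out", "kwargs": {"increments": [-0.326, -0.42, 0.033, -0.028, 0.001, -0.012, 1, -0.326, -0.42, 0.033, -0.028, 0.001, -0.012, 1, -0.326, -0.42, 0.033, -0.028, 0.001, -0.012, 1, -0.556, -0.866, 0.166, -0.069, 0.003, -0.012, 1, -0.556, -0.866, 0.166, -0.069, 0.003, -0.012, 1, -0.556, -0.866, 0.166, -0.069, 0.003, -0.012, 1, -0.556, -0.866, 0.166, -0.069, 0.003, -0.012, 1, -0.556, -0.866, 0.166, -0.069, 0.003, -0.012, 1, -0.556, -0.866, 0.166, -0.069, 0.003, -0.012, 1, -0.556, -0.866, 0.166, -0.069, 0.003, -0.012, 1]}}

```text
time: 2.6
tool_pos: [474.4, -171.1, 183.7]
tcp_rot: [155.1, -0.1, 169.4]
ft_force: [0.1, -0.3, 0.5]
finger_gap: 85.5
grip_force: 0.0
```

```bash
python3 - <<'E'
from h import *
from plan import load
s=sense(); print(s['time'],s['tool_pos'],s['tcp_rot'],s['joint_pos'].round(1),s['ft_force']); p,q=load(); print(p,q.as_euler('xyz',True))
c=viewer.get_calibration('wrist'); np.savez('w1.npz',**c)
cv2.imwrite('pics/w1.png',viewer.snapshot('wrist')[:,:,::-1])
E
```

```text
2.6 [ 474.37618745 -171.08702326  183.73803073] [ 1.55114452e+02 -1.45912959e-01  1.69353647e+02] [ -41.1    2.9   98.7   21.2   91.6 -122.3] [ 0.14770028 -0.32830099  0.54517549]
[ 474.19298907 -172.48483169  183.692     ] [ 1.55142825e+02 -1.24013274e-01  1.69259404e+02]
```

View pics/w1.png

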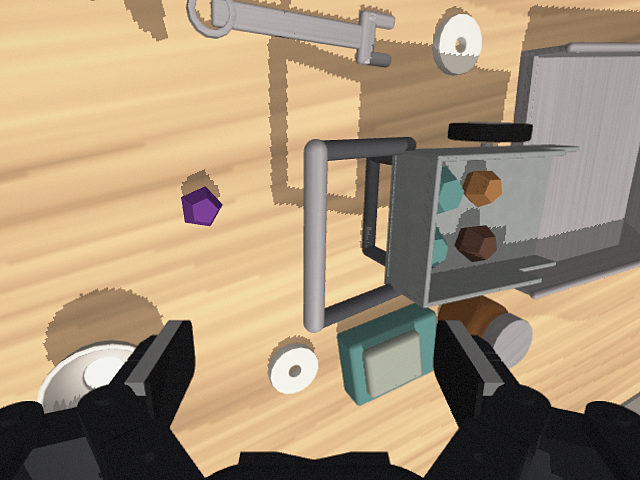

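The wrist view shows the bar clearly from (315,148) to (315,325), with nothing between the fingers and it.

```bash
python3 - <<'E'
from h import *
from plan import *
c=dict(np.load('w1.npz'))
a,b=onz(0,(315.5,148),92,c),onz(0,(315,325),92,c); d=b-a
print(a,b,(a+b)/2,np.linalg.norm(d),np.degrees(np.arctan2(d[0],-d[1])))
for n,uv,z in(('rear_l',(391,153),110),('rear_r',(426,306),110),('sill_t',(533,51),16)): print(n,onz(0,uv,z,c))
g=(a+b)/2; h=79.2
emit([(*pose(g,h,-25,o),1) for o in (90,60,30,10,0,0,0,0)])
E
```

```text
[ 425.35751187 -118.16098228   92.        ] [ 537.03796632 -139.58674202   92.        ] [ 481.19773909 -128.87386215   92.        ] 113.71713629092743 79.13983072244405
rear_l [435.59306447 -79.72758223 110.        ]
rear_r [545.16160293 -63.90074974 110.        ]
sill_t [402.30376807 147.43283427  16.        ]
0.003,0.003,0.076,0,0,0,1,
0.003,0.004,0.151,0,0,0,1,
0.003,0.004,0.226,0,0,0,1,
0.003,0.004,0.276,0,0,0,1,
0.003,0.004,0.301,0,0,0,1,
0.003,0.004,0.301,0,0,0,1,
0.003,0.004,0.301,0,0,0,1,
0.003,0.004,0.301,0,0,0,1,
0.003,0.004,0.301,0,0,0,1,
0.003,0.004,0.301,0,0,0,1,
```

Request:
{"fn": "carry_out", "kwargs": {"increments": [0.003, 0.003, 0.076, 0, 0, 0, 1, 0.003, 0.004, 0.151, 0, 0, 0, 1, 0.003, 0.004, 0.226, 0, 0, 0, 1, 0.003, 0.004, 0.276, 0, 0, 0, 1, 0.003, 0.004, 0.301, 0, 0, 0, 1, 0.003, 0.004, 0.301, 0, 0, 0, 1, 0.003, 0.004, 0.301, 0, 0, 0, 1, 0.003, 0.004, 0.301, 0, 0, 0, 1, 0.003, 0.004, 0.301, 0, 0, 0, 1, 0.003, 0.004, 0.301, 0, 0, 0, 1]}}

```text
time: 3.9
tool_pos: [482.6, -121.3, 75.3]
tcp_rot: [155.2, -0.1, 169.2]
ft_force: [0.0, 0.3, -0.5]
finger_gap: 85.5
grip_force: 0.0
```

Request:
{"fn": "carry_out", "kwargs": {"increments": [0, 0, 0, 0, 0, 0, -1, 0, 0, 0, 0, 0, 0, -1, 0, 0, 0, 0, 0, 0, -1, 0, 0, 0, 0, 0, 0, -1, 0, 0, 0, 0, 0, 0, -1, 0, 0, 0, 0, 0, 0, -1, 0, 0, 0, 0, 0, 0, -1, 0, 0, 0, 0, 0, 0, -1, 0, 0, 0, 0, 0, 0, -1, 0, 0, 0, 0, 0, 0, -1], "force": 40}}

```text
time: 5.15
tool_pos: [482.5, -121.1, 75.2]
tcp_rot: [155.1, -0.1, 169.3]
ft_force: [0.9, 0.8, 2.6]
finger_gap: 12.2
grip_force: 38.9
```

```bash
python3 - <<'E'
from h import *
from plan import *
s=sense(); print(s['time'],s['tool_pos'],s['ft_force'],s['wrist_torque']); print(load()[0])
cv2.imwrite('pics/t2.png',viewer.snapshot('top')[150:390,150:470,::-1].repeat(2,0).repeat(2,1))
# lift skid 3 deg in place about axle, then forward with yaw
p,q=load(); g=p-q.apply([0,0,18.7]); print('g',g)
def bar(ax,head,t):
    t=np.radians(t);u=np.array([np.cos(np.radians(head)),np.sin(np.radians(head)),0])
    return np.array([*ax,34])+u*(-195*np.cos(t)+58*np.sin(t))+[0,0,195*np.sin(t)+58*np.cos(t)]
h0=79.2; u=np.array([np.cos(np.radians(h0)),np.sin(np.radians(h0))])
ax=g[:2]+195*u; print('ax',ax); g0=bar(ax,h0,0); corr=g-g0
rows=[]
for i in range(1,11):
    t=min(3,i*1.); k=max(0,min(1,(i-3)/6)); h=h0+3.5*k
    m=np.radians(h0+1.75); a=ax+30*k*np.array([np.cos(m),np.sin(m)])
    rows.append((*pose(bar(a,h,t)+corr,h,-25+t),-1))
emit(rows); print('ax now',a)
E
```

```text
5.15 [ 482.53576892 -121.08157008   75.17068552] [0.89514635 0.7836507  2.62559104] [ 0.0512628   0.05228666 -0.0917349 ]
[ 482.48570784 -121.06664458   75.12146601]
g [ 481.05684978 -128.79646721   92.08902938]
ax [517.59620613  62.74954668]
0,0.005,-0.007,0.002,0,0,-1,
0,0.01,-0.013,0.005,0,0,-1,
0,0.016,-0.02,0.008,0,0,-1,
-0.004,0.027,-0.014,0.008,0,-0.001,-1,
-0.009,0.039,-0.009,0.008,0.001,-0.003,-1,
-0.013,0.05,-0.004,0.008,0.002,-0.004,-1,
-0.017,0.061,0.002,0.008,0.002,-0.006,-1,
-0.022,0.073,0.007,0.008,0.003,-0.007,-1,
-0.026,0.085,0.012,0.008,0.003,-0.009,-1,
-0.026,0.085,0.012,0.008,0.003,-0.009,-1,
ax now [522.31509591  92.37609017]
```

View pics/t2.png

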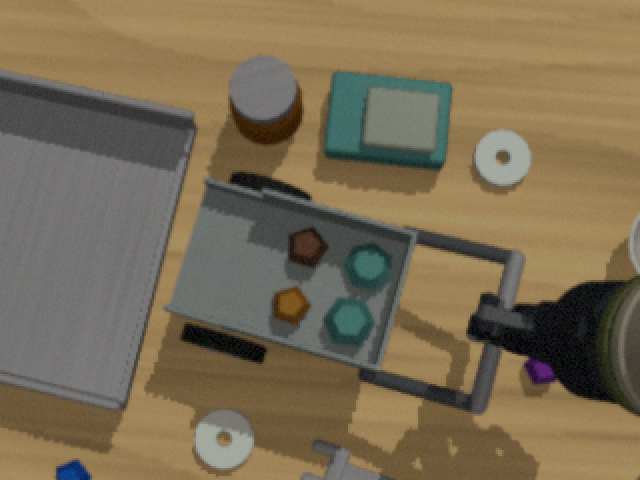

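The gripper holds the bar at its middle (crop (490,320)), and the stones and cart have not moved. Next I lift the skid slightly and roll forward.

Request:
{"fn": "carry_out", "kwargs": {"increments": [0, 0.005, -0.007, 0.002, 0, 0, -1, 0, 0.01, -0.013, 0.005, 0, 0, -1, 0, 0.016, -0.02, 0.008, 0, 0, -1, -0.004, 0.027, -0.014, 0.008, 0, -0.001, -1, -0.009, 0.039, -0.009, 0.008, 0.001, -0.003, -1, -0.013, 0.05, -0.004, 0.008, 0.002, -0.004, -1, -0.017, 0.061, 0.002, 0.008, 0.002, -0.006, -1, -0.022, 0.073, 0.007, 0.008, 0.003, -0.007, -1, -0.026, 0.085, 0.012, 0.008, 0.003, -0.009, -1, -0.026, 0.085, 0.012, 0.008, 0.003, -0.009, -1]}}

```text
time: 6.45
tool_pos: [498.9, -90.3, 85.0]
tcp_rot: [158.0, 0.2, 172.7]
ft_force: [-0.4, 0.1, -3.4]
finger_gap: 12.6
grip_force: 39.1
```

```bash
python3 - <<'E'
from h import *
from plan import *
s=sense(); print(s['time'],s['tool_pos'],s['ft_force'],s['wrist_torque']); print(load()[0])
im=np.hstack([viewer.snapshot('top')[190:370,180:420],viewer.snapshot('scene')[150:330,270:430]])
cv2.imwrite('pics/t3.png',cv2.resize(im[:,:,::-1],None,fx=2,fy=2,interpolation=cv2.INTER_CUBIC))
E
```

```text
6.45 [498.94516004 -90.26351156  84.98183041] [-0.43802014  0.07375037 -3.44729672] [-3.45284987e-01  1.96228127e-04 -1.09111419e-01]
[498.84997122 -90.71672934  85.03577531]
```

View pics/t3.png

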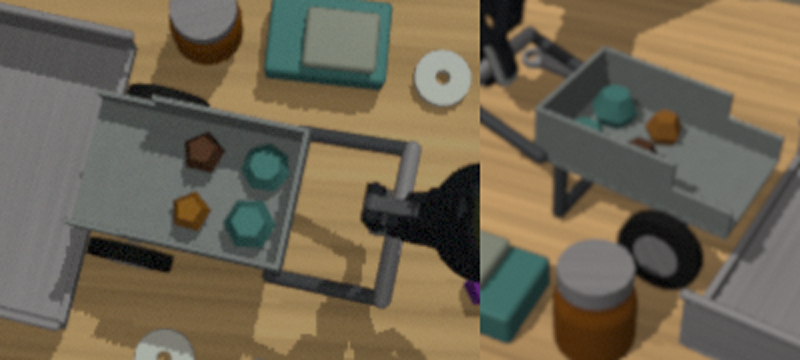

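The cart is square to the sill within the view's accuracy, with the wheels at (130,253) and (165,95) a little short of it. I'll creep forward and watch the force.

```bash
cat >> plan.py <<'E'
def fwd(d,n,yaw=0):
    p,q=load(); h=q.as_euler('xyz',True)[2]-90; u=np.array([np.cos(np.radians(h)),np.sin(np.radians(h)),0]); print('head',h)
    emit([(p+u*d*min(1,i/n),q,-1) for i in range(1,11)])
E
python3 -c "
from plan import *
fwd(8,6)"
```

```text
head 82.66140438183314
0,0.003,0.001,0,0,0,-1,
0,0.006,0.002,0,0,0,-1,
0,0.009,0.004,0,0,0,-1,
0,0.012,0.005,0,0,0,-1,
0,0.015,0.006,0,0,0,-1,
0,0.019,0.007,0,0,0,-1,
0,0.019,0.007,0,0,0,-1,
0,0.019,0.007,0,0,0,-1,
0,0.019,0.007,0,0,0,-1,
0,0.019,0.007,0,0,0,-1,
```

Request:
{"fn": "carry_out", "kwargs": {"increments": [0, 0.003, 0.001, 0, 0, 0, -1, 0, 0.006, 0.002, 0, 0, 0, -1, 0, 0.009, 0.004, 0, 0, 0, -1, 0, 0.012, 0.005, 0, 0, 0, -1, 0, 0.015, 0.006, 0, 0, 0, -1, 0, 0.019, 0.007, 0, 0, 0, -1, 0, 0.019, 0.007, 0, 0, 0, -1, 0, 0.019, 0.007, 0, 0, 0, -1, 0, 0.019, 0.007, 0, 0, 0, -1, 0, 0.019, 0.007, 0, 0, 0, -1]}}

```text
time: 7.8
tool_pos: [499.9, -82.7, 85.3]
tcp_rot: [158.0, 0.2, 172.7]
ft_force: [0.2, -0.2, -4.3]
finger_gap: 12.5
grip_force: 39.1
```

Request:
{"fn": "carry_out", "kwargs": {"increments": [0, 0.003, 0.001, 0, 0, 0, -1, 0, 0.005, 0.002, 0, 0, 0, -1, 0, 0.005, 0.002, 0, 0, 0, -1, 0, 0.005, 0.002, 0, 0, 0, -1, 0, 0.005, 0.002, 0, 0, 0, -1, 0, 0.005, 0.002, 0, 0, 0, -1, 0, 0.005, 0.002, 0, 0, 0, -1, 0, 0.005, 0.002, 0, 0, 0, -1, 0, 0.005, 0.002, 0, 0, 0, -1, 0, 0.005, 0.002, 0, 0, 0, -1]}}

```text
time: 9.05
tool_pos: [500.2, -80.5, 85.3]
tcp_rot: [158.0, 0.2, 172.7]
ft_force: [0.0, 0.8, -3.6]
finger_gap: 12.5
grip_force: 39.1
```

Request:
{"fn": "carry_out", "kwargs": {"increments": [0, 0.003, 0.001, 0, 0, 0, -1, 0, 0.005, 0.002, 0, 0, 0, -1, 0, 0.005, 0.002, 0, 0, 0, -1, 0, 0.005, 0.002, 0, 0, 0, -1, 0, 0.005, 0.002, 0, 0, 0, -1, 0, 0.005, 0.002, 0, 0, 0, -1, 0, 0.005, 0.002, 0, 0, 0, -1, 0, 0.005, 0.002, 0, 0, 0, -1, 0, 0.005, 0.002, 0, 0, 0, -1, 0, 0.005, 0.002, 0, 0, 0, -1]}}

```text
time: 10.3
tool_pos: [500.4, -78.4, 85.3]
tcp_rot: [158.0, 0.2, 172.7]
ft_force: [-0.0, -0.6, -4.1]
finger_gap: 12.2
grip_force: 39.1
```

Request:
{"fn": "carry_out", "kwargs": {"increments": [0, 0.003, 0.001, 0, 0, 0, -1, 0, 0.005, 0.002, 0, 0, 0, -1, 0, 0.005, 0.002, 0, 0, 0, -1, 0, 0.005, 0.002, 0, 0, 0, -1, 0, 0.005, 0.002, 0, 0, 0, -1, 0, 0.005, 0.002, 0, 0, 0, -1, 0, 0.005, 0.002, 0, 0, 0, -1, 0, 0.005, 0.002, 0, 0, 0, -1, 0, 0.005, 0.002, 0, 0, 0, -1, 0, 0.005, 0.002, 0, 0, 0, -1]}}

```text
time: 11.55
tool_pos: [501.0, -77.4, 85.7]
tcp_rot: [158.1, 0.2, 172.6]
ft_force: [-0.9, -6.1, -1.6]
finger_gap: 12.3
grip_force: 39.5
```

```bash
python3 - <<'E'
from h import *
from plan import *
s=sense(); print(s['time'],s['tool_pos'],s['tcp_rot'],s['ft_force'],s['wrist_torque'],s['joint_pos'].round(1)); p,q=load(); print(p,q.as_euler('xyz',True))
im=np.hstack([viewer.snapshot('top')[200:350,190:310],viewer.snapshot('scene')[200:350,330:450]])
cv2.imwrite('pics/t4.png',cv2.resize(im[:,:,::-1],None,fx=3.3,fy=3.3,interpolation=cv2.INTER_CUBIC))
E
```

```text
11.55 [501.04227072 -77.41631351  85.66333423] [158.13667305   0.23502296 172.63784779] [-0.88391259 -6.05818949 -1.61345276] [-1.14124856  0.18210412 -0.10901716] [ -29.3    5.1  106.6   20.8   77.5 -118.2]
[499.88330611 -82.68734334  85.28312024] [1.58025120e+02 1.72578596e-01 1.72661404e+02]
```

View pics/t4.png

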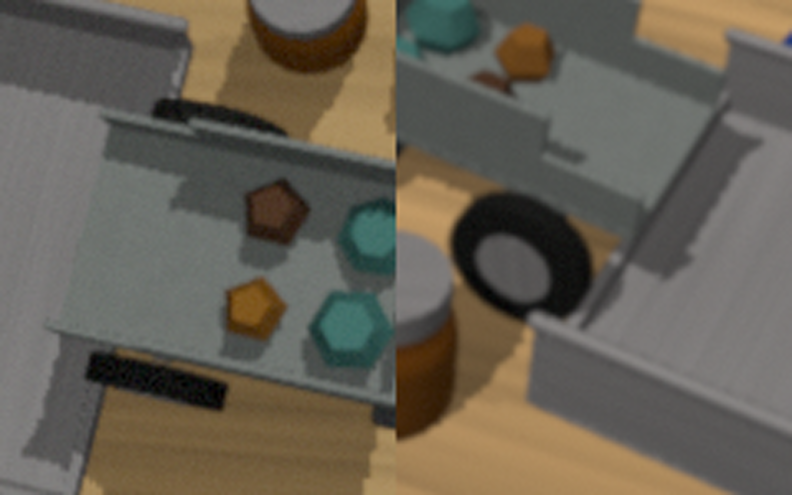

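Both wheels touch the sill: (95,375) and (160,110) in the top crop, and the near wheel in the scene crop. The 6 N push adds no yaw moment. Now I tip in steps, watching the push force.

```bash
cat >> plan.py <<'E'
H=82.66
u=np.array([np.cos(np.radians(H)),np.sin(np.radians(H)),0])
def off(t):
    t=np.radians(t); return u*(-195*np.cos(t)+58*np.sin(t))+np.array([0,0,195*np.sin(t)+58*np.cos(t)])
def tip(t0,t1,n=8,back=0.,up=0.):
    p,q=load(); h=q.as_euler('xyz',True); g=p-q.apply([0,0,18.7]); A=g-off(t0); print('axle',A)
    ax=np.cross([0,0,1],u)   # cart y
    rows=[]
    for i in range(1,11):
        k=min(1,i/n); t=t0+(t1-t0)*k; dq=R.from_rotvec(ax*np.radians(t-t0))*q
        rows.append((A+off(t)-u*back*k+[0,0,up*k]+dq.apply([0,0,18.7]),dq,-1))
    emit(rows)
E
python3 - <<'E'
from plan import *
import json
p,q=load(); p=p+q.apply([0,6,2.4]); json.dump(dict(p=p.tolist(),q=q.as_quat().tolist()),open(F,'w')); print(p)
tip(3,15,8,back=0.5)
E
```

```text
[500.7086781  -76.27810171  85.30268531]
axle [524.2537358  106.91475774  34.51798978]
0,0.008,-0.01,0.004,0,0,-1,
0,0.015,-0.02,0.008,0,0,-1,
0,0.024,-0.029,0.012,0,0,-1,
0,0.032,-0.038,0.017,0,0,-1,
0,0.04,-0.047,0.021,0,0,-1,
0,0.049,-0.056,0.025,0,0,-1,
0,0.058,-0.065,0.029,0,0,-1,
0,0.068,-0.073,0.033,0,0,-1,
0,0.068,-0.073,0.033,0,0,-1,
0,0.068,-0.073,0.033,0,0,-1,
```

Request:
{"fn": "carry_out", "kwargs": {"increments": [0, 0.008, -0.01, 0.004, 0, 0, -1, 0, 0.015, -0.02, 0.008, 0, 0, -1, 0, 0.024, -0.029, 0.012, 0, 0, -1, 0, 0.032, -0.038, 0.017, 0, 0, -1, 0, 0.04, -0.047, 0.021, 0, 0, -1, 0, 0.049, -0.056, 0.025, 0, 0, -1, 0, 0.058, -0.065, 0.029, 0, 0, -1, 0, 0.068, -0.073, 0.033, 0, 0, -1, 0, 0.068, -0.073, 0.033, 0, 0, -1, 0, 0.068, -0.073, 0.033, 0, 0, -1]}}

```text
time: 12.9
tool_pos: [502.9, -62.5, 123.2]
tcp_rot: [170.0, 0.2, 172.7]
ft_force: [1.0, -6.3, 0.8]
finger_gap: 12.6
grip_force: 39.7
```

```bash
python3 - <<'E'
from plan import *
from bench import sense
p,q=load(); print(p, sense()['tool_pos'])
tip(15,26,8)
E
```

```text
[502.42360119 -62.08365763 122.55931957] [502.85151249 -62.50315184 123.22933802]
axle [524.09585286 106.59612451  34.47632676]
0,0.007,-0.009,0.004,0,0,-1,
0,0.014,-0.018,0.008,0,0,-1,
0,0.022,-0.027,0.011,0,0,-1,
0,0.03,-0.035,0.015,0,0,-1,
0,0.038,-0.043,0.019,0,0,-1,
0,0.046,-0.052,0.023,0,0,-1,
0,0.054,-0.059,0.027,0,0,-1,
0,0.063,-0.067,0.031,0,0,-1,
0,0.063,-0.067,0.031,0,0,-1,
0,0.063,-0.067,0.031,0,0,-1,
```

```bash
git init -q 2>/dev/null; python3 - <<'E'
from plan import *
import json
# redo from the commanded pose before the plan that was not executed
p,q=load(); 
v=np.array([0,.063,-.067]); q0=q*R.from_rotvec([-.031*2*np.pi,0,0]); p0=p-q0.apply(v*400)
json.dump(dict(p=p0.tolist(),q=q0.as_quat().tolist()),open(F,'w')); print(p0)
tip(15,26,8,back=1.3,up=0.7)
E
```

```text
[502.42360119 -62.08365763 122.55931957]
axle [524.09585286 106.59612451  34.47632676]
0,0.007,-0.009,0.004,0,0,-1,
0,0.014,-0.018,0.008,0,0,-1,
0,0.021,-0.027,0.011,0,0,-1,
0,0.028,-0.036,0.015,0,0,-1,
0,0.036,-0.045,0.019,0,0,-1,
0,0.044,-0.053,0.023,0,0,-1,
0,0.052,-0.061,0.027,0,0,-1,
0,0.06,-0.069,0.031,0,0,-1,
0,0.06,-0.069,0.031,0,0,-1,
0,0.06,-0.069,0.031,0,0,-1,
```

Request:
{"fn": "carry_out", "kwargs": {"increments": [0, 0.007, -0.009, 0.004, 0, 0, -1, 0, 0.014, -0.018, 0.008, 0, 0, -1, 0, 0.021, -0.027, 0.011, 0, 0, -1, 0, 0.028, -0.036, 0.015, 0, 0, -1, 0, 0.036, -0.045, 0.019, 0, 0, -1, 0, 0.044, -0.053, 0.023, 0, 0, -1, 0, 0.052, -0.061, 0.027, 0, 0, -1, 0, 0.06, -0.069, 0.031, 0, 0, -1, 0, 0.06, -0.069, 0.031, 0, 0, -1, 0, 0.06, -0.069, 0.031, 0, 0, -1]}}

```text
time: 14.15
tool_pos: [504.6, -43.3, 153.8]
tcp_rot: [-178.9, 0.2, 172.7]
ft_force: [1.4, -2.1, -2.8]
finger_gap: 12.4
grip_force: 39.6
```

```bash
python3 - <<'E'
from plan import *
from bench import sense
s=sense();p,q=load(); print(p, s['tool_pos'],s['ft_force'],s['wrist_torque'],s['joint_pos'].round(0))
tip(26,37,8,back=.3,up=.2)
E
```

```text
[504.73005384 -43.43474824 153.93858748] [504.63605267 -43.26005696 153.75550346] [ 1.43861785 -2.12729462 -2.75803461] [-0.16850222 -0.25160139 -0.15801394] [-10.  -4. 105.  -1.  79. -92.]
axle [523.86162916 105.52866104  35.02284326]
0,0.007,-0.009,0.004,0,0,-1,
0,0.014,-0.018,0.008,0,0,-1,
0,0.022,-0.027,0.011,0,0,-1,
0,0.029,-0.035,0.015,0,0,-1,
0,0.037,-0.044,0.019,0,0,-1,
0,0.045,-0.052,0.023,0,0,-1,
0,0.053,-0.06,0.027,0,0,-1,
0,0.062,-0.068,0.031,0,0,-1,
0,0.062,-0.068,0.031,0,0,-1,
0,0.062,-0.068,0.031,0,0,-1,
```

Good: a light 2 N push and the weight is carried. I'll go on.

Request:
{"fn": "carry_out", "kwargs": {"increments": [0, 0.007, -0.009, 0.004, 0, 0, -1, 0, 0.014, -0.018, 0.008, 0, 0, -1, 0, 0.022, -0.027, 0.011, 0, 0, -1, 0, 0.029, -0.035, 0.015, 0, 0, -1, 0, 0.037, -0.044, 0.019, 0, 0, -1, 0, 0.045, -0.052, 0.023, 0, 0, -1, 0, 0.053, -0.06, 0.027, 0, 0, -1, 0, 0.062, -0.068, 0.031, 0, 0, -1, 0, 0.062, -0.068, 0.031, 0, 0, -1, 0, 0.062, -0.068, 0.031, 0, 0, -1]}}

```text
time: 15.4
tool_pos: [507.8, -18.3, 180.5]
tcp_rot: [-167.8, 0.2, 172.7]
ft_force: [0.9, 0.2, -3.0]
finger_gap: 12.8
grip_force: 39.4
```

```bash
python3 - <<'E'
from plan import *
from bench import sense
s=sense();p,q=load(); print(p, s['tool_pos'],s['ft_force'],s['wrist_torque'],s['joint_pos'].round(0))
tip(37,47,8,back=.3,up=.2)
E
```

```text
[507.8819963  -18.33038564 180.6727648 ] [507.84565111 -18.28978765 180.53328979] [ 0.86739539  0.20998544 -3.0318168 ] [ 0.22389394 -0.15885399 -0.12400711] [  1.  -3. 102. -12.  83. -80.]
axle [523.76990572 105.44251825  35.27383572]
0,0.006,-0.008,0.003,0,0,-1,
0,0.013,-0.016,0.007,0,0,-1,
0,0.019,-0.024,0.01,0,0,-1,
0,0.026,-0.032,0.014,0,0,-1,
0,0.033,-0.04,0.017,0,0,-1,
0,0.04,-0.048,0.021,0,0,-1,
0,0.048,-0.055,0.024,0,0,-1,
0,0.055,-0.062,0.028,0,0,-1,
0,0.055,-0.062,0.028,0,0,-1,
0,0.055,-0.062,0.028,0,0,-1,
```

Request:
{"fn": "carry_out", "kwargs": {"increments": [0, 0.006, -0.008, 0.003, 0, 0, -1, 0, 0.013, -0.016, 0.007, 0, 0, -1, 0, 0.019, -0.024, 0.01, 0, 0, -1, 0, 0.026, -0.032, 0.014, 0, 0, -1, 0, 0.033, -0.04, 0.017, 0, 0, -1, 0, 0.04, -0.048, 0.021, 0, 0, -1, 0, 0.048, -0.055, 0.024, 0, 0, -1, 0, 0.055, -0.062, 0.028, 0, 0, -1, 0, 0.055, -0.062, 0.028, 0, 0, -1, 0, 0.055, -0.062, 0.028, 0, 0, -1]}}

```text
time: 16.65
tool_pos: [511.3, 8.3, 200.2]
tcp_rot: [-157.7, 0.2, 172.7]
ft_force: [0.9, -0.5, -4.5]
finger_gap: 12.7
grip_force: 39.3
```

```bash
python3 - <<'E'
from plan import *
from bench import sense
s=sense();p,q=load(); print(p, s['tool_pos'],s['ft_force'],s['wrist_torque'],s['joint_pos'].round(0))
tip(47,56,8,back=-.5,up=0)
E
```

```text
[511.24068788   8.21059772 200.25171761] [511.27743289   8.25264796 200.21061233] [ 0.93339279 -0.45974463 -4.53978366] [ 0.40262298 -0.20403337 -0.06457093] [ 10.   1.  98. -21.  88. -70.]
axle [523.666676   105.08547234  35.38255004]
0,0.006,-0.008,0.003,0,0,-1,
0,0.012,-0.015,0.006,0,0,-1,
0,0.018,-0.022,0.009,0,0,-1,
0,0.024,-0.029,0.012,0,0,-1,
0,0.031,-0.036,0.016,0,0,-1,
0,0.037,-0.043,0.019,0,0,-1,
0,0.044,-0.05,0.022,0,0,-1,
0,0.051,-0.057,0.025,0,0,-1,
0,0.051,-0.057,0.025,0,0,-1,
0,0.051,-0.057,0.025,0,0,-1,
```

Request:
{"fn": "carry_out", "kwargs": {"increments": [0, 0.006, -0.008, 0.003, 0, 0, -1, 0, 0.012, -0.015, 0.006, 0, 0, -1, 0, 0.018, -0.022, 0.009, 0, 0, -1, 0, 0.024, -0.029, 0.012, 0, 0, -1, 0, 0.031, -0.036, 0.016, 0, 0, -1, 0, 0.037, -0.043, 0.019, 0, 0, -1, 0, 0.044, -0.05, 0.022, 0, 0, -1, 0, 0.051, -0.057, 0.025, 0, 0, -1, 0, 0.051, -0.057, 0.025, 0, 0, -1, 0, 0.051, -0.057, 0.025, 0, 0, -1]}}

```text
time: 17.9
tool_pos: [514.7, 35.5, 213.5]
tcp_rot: [-148.7, 0.2, 172.7]
ft_force: [1.3, -0.1, -4.7]
finger_gap: 12.8
grip_force: 39.2
```

```bash
python3 - <<'E'
from h import *
from plan import *
s=sense(); print(load()[0],s['tool_pos'],s['ft_force'])
im=np.hstack([viewer.snapshot('top')[150:370,60:330],viewer.snapshot('scene')[130:350,320:570]])
cv2.imwrite('pics/t5.png',cv2.resize(im[:,:,::-1],None,fx=1.5,fy=1.5,interpolation=cv2.INTER_CUBIC))
E
```

```text
[514.71691035  35.51732177 213.60307332] [514.66365708  35.51670214 213.46799619] [ 1.28437006 -0.093772   -4.67734068]
```

View pics/t5.png

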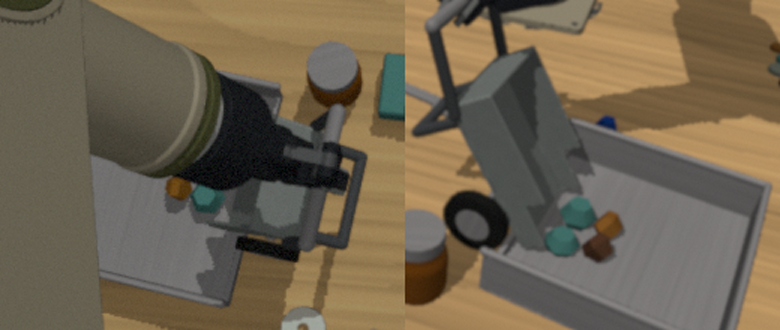

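All four stones lie in the pan, at crop (579,212), (562,240), (608,222) and (597,247), and the wheels are at the sill. Now I lower gently.

```bash
python3 - <<'E'
from plan import *
tip(56,42,9,up=-.1)
tip(42,28,9,up=-.2)
E
```

```text
axle [523.69815633 105.61922571  35.48499776]
0,-0.008,0.011,-0.004,0,0,-1,
0,-0.015,0.021,-0.009,0,0,-1,
0,-0.022,0.032,-0.013,0,0,-1,
0,-0.029,0.043,-0.017,0,0,-1,
0,-0.035,0.055,-0.022,0,0,-1,
0,-0.042,0.066,-0.026,0,0,-1,
0,-0.048,0.078,-0.03,0,0,-1,
0,-0.053,0.089,-0.035,0,0,-1,
0,-0.058,0.101,-0.039,0,0,-1,
0,-0.058,0.101,-0.039,0,0,-1,
axle [523.781797   105.77462431  35.41398862]
0,-0.008,0.011,-0.004,0,0,-1,
0,-0.015,0.021,-0.009,0,0,-1,
0,-0.022,0.032,-0.013,0,0,-1,
0,-0.029,0.043,-0.017,0,0,-1,
0,-0.036,0.055,-0.022,0,0,-1,
0,-0.042,0.066,-0.026,0,0,-1,
0,-0.048,0.078,-0.03,0,0,-1,
0,-0.053,0.09,-0.035,0,0,-1,
0,-0.058,0.101,-0.039,0,0,-1,
0,-0.058,0.101,-0.039,0,0,-1,
```

Request:
{"fn": "carry_out", "kwargs": {"increments": [0, -0.008, 0.011, -0.004, 0, 0, -1, 0, -0.015, 0.021, -0.009, 0, 0, -1, 0, -0.022, 0.032, -0.013, 0, 0, -1, 0, -0.029, 0.043, -0.017, 0, 0, -1, 0, -0.035, 0.055, -0.022, 0, 0, -1, 0, -0.042, 0.066, -0.026, 0, 0, -1, 0, -0.048, 0.078, -0.03, 0, 0, -1, 0, -0.053, 0.089, -0.035, 0, 0, -1, 0, -0.058, 0.101, -0.039, 0, 0, -1, 0, -0.058, 0.101, -0.039, 0, 0, -1]}}

```text
time: 19.25
tool_pos: [509.4, -5.6, 191.0]
tcp_rot: [-162.8, 0.2, 172.6]
ft_force: [0.5, -0.5, -2.9]
finger_gap: 12.6
grip_force: 39.4
```

Request:
{"fn": "carry_out", "kwargs": {"increments": [0, -0.008, 0.011, -0.004, 0, 0, -1, 0, -0.015, 0.021, -0.009, 0, 0, -1, 0, -0.022, 0.032, -0.013, 0, 0, -1, 0, -0.029, 0.043, -0.017, 0, 0, -1, 0, -0.036, 0.055, -0.022, 0, 0, -1, 0, -0.042, 0.066, -0.026, 0, 0, -1, 0, -0.048, 0.078, -0.03, 0, 0, -1, 0, -0.053, 0.09, -0.035, 0, 0, -1, 0, -0.058, 0.101, -0.039, 0, 0, -1, 0, -0.058, 0.101, -0.039, 0, 0, -1]}}

```text
time: 20.5
tool_pos: [504.9, -39.5, 159.0]
tcp_rot: [-176.8, 0.1, 172.6]
ft_force: [2.0, -0.2, -3.1]
finger_gap: 12.8
grip_force: 39.6
```

```bash
python3 - <<'E'
from h import *
from plan import *
s=sense(); print(load()[0],s['tool_pos'],s['ft_force'],s['time'])
im=np.hstack([viewer.snapshot('top')[150:370,60:330],viewer.snapshot('scene')[130:350,320:570]])
cv2.imwrite('pics/t6.png',cv2.resize(im[:,:,::-1],None,fx=1.5,fy=1.5,interpolation=cv2.INTER_CUBIC))
E
```

```text
[505.30396502 -38.84862799 159.44564071] [504.94219349 -39.4505807  159.00167984] [ 1.98768735 -0.19292058 -3.05574749] 20.5
```

View pics/t6.png

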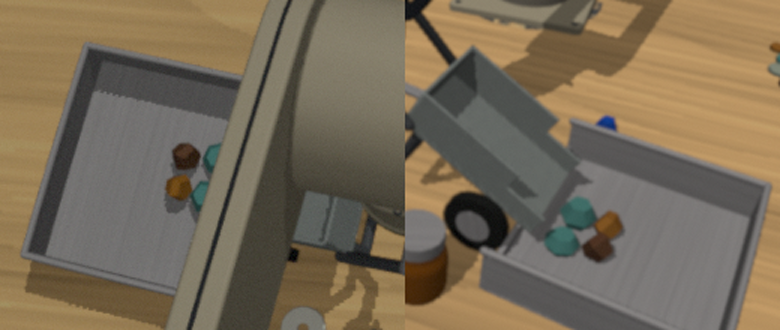

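The tub is empty and all four stones are in the pan (top crop: brown (186,156), orange (178,187), teal (213,157) and (203,193)). I'll lower it the rest of the way.

```bash
python3 - <<'E'
from plan import *
tip(28,14,9,up=-.3)
tip(14,2,9,up=-.4)
E
```

```text
axle [523.90037091 105.95965888  35.35802374]
0,-0.008,0.011,-0.004,0,0,-1,
0,-0.015,0.021,-0.009,0,0,-1,
0,-0.022,0.032,-0.013,0,0,-1,
0,-0.029,0.043,-0.017,0,0,-1,
0,-0.036,0.055,-0.022,0,0,-1,
0,-0.042,0.066,-0.026,0,0,-1,
0,-0.048,0.078,-0.03,0,0,-1,
0,-0.053,0.09,-0.035,0,0,-1,
0,-0.059,0.102,-0.039,0,0,-1,
0,-0.059,0.102,-0.039,0,0,-1,
axle [523.99571141 105.75774568  34.95401258]
0,-0.007,0.009,-0.004,0,0,-1,
0,-0.013,0.018,-0.007,0,0,-1,
0,-0.019,0.028,-0.011,0,0,-1,
0,-0.025,0.037,-0.015,0,0,-1,
0,-0.031,0.047,-0.019,0,0,-1,
0,-0.037,0.057,-0.022,0,0,-1,
0,-0.042,0.066,-0.026,0,0,-1,
0,-0.047,0.077,-0.03,0,0,-1,
0,-0.052,0.087,-0.033,0,0,-1,
0,-0.052,0.087,-0.033,0,0,-1,
```

Request:
{"fn": "carry_out", "kwargs": {"increments": [0, -0.008, 0.011, -0.004, 0, 0, -1, 0, -0.015, 0.021, -0.009, 0, 0, -1, 0, -0.022, 0.032, -0.013, 0, 0, -1, 0, -0.029, 0.043, -0.017, 0, 0, -1, 0, -0.036, 0.055, -0.022, 0, 0, -1, 0, -0.042, 0.066, -0.026, 0, 0, -1, 0, -0.048, 0.078, -0.03, 0, 0, -1, 0, -0.053, 0.09, -0.035, 0, 0, -1, 0, -0.059, 0.102, -0.039, 0, 0, -1, 0, -0.059, 0.102, -0.039, 0, 0, -1]}}

```text
time: 21.85
tool_pos: [501.7, -65.0, 119.4]
tcp_rot: [169.1, 0.1, 172.6]
ft_force: [0.7, -1.2, -1.9]
finger_gap: 12.7
grip_force: 39.6
```

Request:
{"fn": "carry_out", "kwargs": {"increments": [0, -0.007, 0.009, -0.004, 0, 0, -1, 0, -0.013, 0.018, -0.007, 0, 0, -1, 0, -0.019, 0.028, -0.011, 0, 0, -1, 0, -0.025, 0.037, -0.015, 0, 0, -1, 0, -0.031, 0.047, -0.019, 0, 0, -1, 0, -0.037, 0.057, -0.022, 0, 0, -1, 0, -0.042, 0.066, -0.026, 0, 0, -1, 0, -0.047, 0.077, -0.03, 0, 0, -1, 0, -0.052, 0.087, -0.033, 0, 0, -1, 0, -0.052, 0.087, -0.033, 0, 0, -1]}}

```text
time: 23.1
tool_pos: [500.2, -78.7, 81.3]
tcp_rot: [157.3, 0.1, 172.6]
ft_force: [-0.5, -3.6, -1.1]
finger_gap: 12.4
grip_force: 39.8
```

```bash
python3 - <<'E'
from plan import *
from bench import sense
s=sense(); print(load()[0],s['tool_pos'],s['tcp_rot'],s['ft_force'],s['time'])
tip(2,0,6,up=-.3)
E
```

```text
[500.45696261 -78.31157657  81.95359036] [500.22882707 -78.72745036  81.32254994] [1.57258274e+02 1.34477551e-01 1.72615763e+02] [-0.46935102 -3.62333639 -1.09020229] 23.1
axle [524.12269142 105.8159316   34.43554931]
0,-0.002,0.002,-0.001,0,0,-1,
0,-0.003,0.005,-0.002,0,0,-1,
0,-0.005,0.007,-0.003,0,0,-1,
0,-0.007,0.009,-0.004,0,0,-1,
0,-0.008,0.012,-0.005,0,0,-1,
0,-0.01,0.014,-0.006,0,0,-1,
0,-0.01,0.014,-0.006,0,0,-1,
0,-0.01,0.014,-0.006,0,0,-1,
0,-0.01,0.014,-0.006,0,0,-1,
0,-0.01,0.014,-0.006,0,0,-1,
```

Request:
{"fn": "carry_out", "kwargs": {"increments": [0, -0.002, 0.002, -0.001, 0, 0, -1, 0, -0.003, 0.005, -0.002, 0, 0, -1, 0, -0.005, 0.007, -0.003, 0, 0, -1, 0, -0.007, 0.009, -0.004, 0, 0, -1, 0, -0.008, 0.012, -0.005, 0, 0, -1, 0, -0.01, 0.014, -0.006, 0, 0, -1, 0, -0.01, 0.014, -0.006, 0, 0, -1, 0, -0.01, 0.014, -0.006, 0, 0, -1, 0, -0.01, 0.014, -0.006, 0, 0, -1, 0, -0.01, 0.014, -0.006, 0, 0, -1]}}

```text
time: 24.35
tool_pos: [500.4, -80.0, 75.4]
tcp_rot: [155.2, 0.2, 172.7]
ft_force: [-1.0, -6.2, -0.8]
finger_gap: 12.5
grip_force: 40.0
```

```bash
python3 - <<'E'
from bench import sense
s=sense(); print(s['tool_pos'],s['tcp_rot'],s['ft_force'],s['wrist_torque'],s['time'])
E
```

```text
[500.43478505 -80.0434495   75.3899083 ] [155.15613724   0.1977875  172.66561738] [-0.97372231 -6.19507928 -0.75683354] [-0.94739918  0.27026526 -0.0740704 ] 24.35
```

The skid is at its original height. I'll ease the push, open, and retreat along the tool axis.

Request:
{"fn": "carry_out", "kwargs": {"increments": [0, -0.002, 0, 0, 0, 0, -1, 0, -0.002, 0, 0, 0, 0, -1, 0, -0.002, 0, 0, 0, 0, -1, 0, -0.002, 0, 0, 0, 0, -0.4, 0, -0.002, 0, 0, 0, 0, 0, 0, -0.002, 0, 0, 0, 0, 0.5, 0, -0.002, 0, 0, 0, 0, 1, 0, -0.002, 0, 0, 0, 0, 1, 0, -0.002, 0, 0, 0, 0, 1, 0, -0.002, 0, 0, 0, 0, 1]}}

```text
time: 25.6
tool_pos: [500.2, -80.6, 74.9]
tcp_rot: [155.1, 0.2, 172.7]
ft_force: [-0.3, -0.7, 0.1]
finger_gap: 85.2
grip_force: 0.0
```

Request:
{"fn": "carry_out", "kwargs": {"increments": [0, 0, 0, 0, 0, 0, 1, 0, 0, -0.05, 0, 0, 0, 1, 0, 0, -0.1, 0, 0, 0, 1, 0, 0, -0.15, 0, 0, 0, 1, 0, 0, -0.2, 0, 0, 0, 1, 0, 0, -0.3, 0, 0, 0, 1, 0, 0, -0.4, 0, 0, 0, 1, 0, 0, -0.45, 0, 0, 0, 1, 0, 0, -0.45, 0, 0, 0, 1, 0, 0, -0.45, 0, 0, 0, 1]}}

```text
time: 26.85
tool_pos: [489.5, -154.8, 236.7]
tcp_rot: [155.1, 0.1, 172.7]
ft_force: [-0.1, 0.5, -0.3]
finger_gap: 85.3
grip_force: 0.0
```

```bash
python3 - <<'E'
from h import *
s=sense(); print(s['tool_pos'],s['ft_force'],s['time'])
im=np.hstack([viewer.snapshot('top')[170:400,60:310],viewer.snapshot('scene')[120:350,220:500]])
cv2.imwrite('pics/t7.png',cv2.resize(im[:,:,::-1],None,fx=1.5,fy=1.5,interpolation=cv2.INTER_CUBIC))
E
```

```text
[ 489.48434785 -154.78631752  236.65179851] [-0.12734558  0.48251909 -0.26515838] 26.85
```

View pics/t7.png

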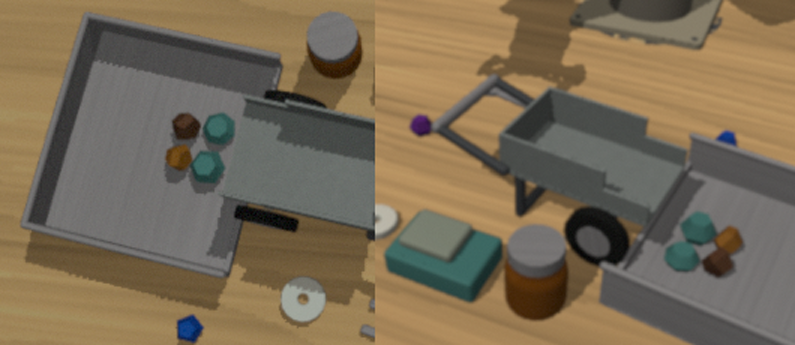

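The cart stands on its skid with the wheels at the sill (wheel at (597,235) in the scene crop). The tub is empty, the four stones lie in the pan, the arm is clear, and the bystanders in view have not moved.

```bash
python3 -c "
from bench import order
print(order.hand_in())"
```

```text
the job is handed in; nothing more can be done
None
```

The job is handed in at about 27 s of the 61 s allowed: all four stones lie in the pan, and the cart stands on its skid at the sill with the gripper clear; the hand-in returned no verdict.

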